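Index the jig's backstop one hole towards the chassis

TASK

On the assembly jig, pull up the spring-loaded lock plunger by its knob, slide the backstop section one hole along the rail towards the end where the open chassis stands (not towards the parts tray), and let the pin go fully home in that next hole. Finish while still holding: keep the knob gripped, with the pin down in the hole and everything still, and do not let go. Do not shift the chassis, the tray or the other things on the bench.

Things in the scene. Friction and masses are not known exactly. Their poses are not given: they have to be found in the camera images.
- jig: Jig fixed to the bench: base plate 180 (x) by 540 (y) by 6 mm, origin at its underside's centre, on the bench. Along its y axis runs a steel rail, 30 mm wide, 236 mm long, top 36 mm above the bench, centred, with five holes 11 by 12 mm at y = -80, -40, 0, 40, 80 mm. Chassis on one end of the plate, parts tray on the other, either way round. All on it but the knob is below 62 mm.
- section (a joint): Backstop section: grey saddle on the rail, 60 mm long, 56 wide, top 50 mm above the bench, rubber pads 78 mm either side of its middle. Value: m along the jig's y; starts near 0 (middle hole, 1.5 mm play), next holes at +0.040 and -0.040, stops at 0.083. About 2 N friction; blocked while the pin is in a hole. At the next hole the pad is some 6 mm short of the chassis; beyond, it pushes it.
- plunger (a joint): Upright 8 mm round-ended lock pin in the section's middle. Value: lift in m; 0 fully home (tip 12 mm below the rail top), 0.012 tip level with the rail top, so the section can slide, 0.018 stop. Spring and weight pull it down with 5 N at 0 to 8.5 N at the top; between holes it rides on the rail at 0.012, over a hole it drops in.
- knob: The plunger's knob: upright ribbed cylinder, 24 mm diameter, 34 mm tall. Origin at the centre of its underside, z up its axis. Fully home its underside is 60 mm and its top 94 mm above the bench; it moves with plunger and section. Below it is a boss 18 mm wide, 8 mm high, on the section's top. Free space all round it above 62 mm.
- chassis: The open green chassis on the jig: tray-like case 140 mm (x) by 120 mm (y), 50 mm tall, with a circuit board and one large round metal can inside; loose, 0.7 kg. Origin at the centre of its underside, on the base plate, about 187 mm from the jig's middle at +y or -y. The section goes towards it.
- parts_tray: Black parts tray with four compartments, 140 by 120 mm, 32 mm tall, at the other end of the jig; loose. Origin at the centre of its underside. Leave alone.
- screw_cup: Small open steel cup, 38 mm wide, 24 mm tall, on the base plate beside the rail. Origin under its centre. Leave alone.
- spare_can: Round metal can, 38 mm wide, 28 mm tall, on the base plate on the other side of the rail. Origin under its centre. Leave alone.
- screwdriver: Screwdriver lying on the bench on the robot's side of the jig. Leave alone.
- flux_bottle: White bottle, 44 mm wide, 100 mm tall, on the bench to the robot's left. Leave alone.
- wire_spool: Metal wire spool, 60 mm wide, 40 mm tall, on the bench to the robot's right. Leave alone.
There are look-alikes about, which are no part of the job. Leave any yellow look-alike of the chassis alone.

How it is judged:
By the outcome, as a careful person would: the job done as asked, in the order asked, and still so for the second after the job is handed in, while the arm keeps its last pose, push and grip.
It also fails if it takes over 35 s, if anything falls off the work surface, if the arm or the gripper's body presses on something with over 40 N, if the wrist force passes 120 N, or if a joint passes its speed limit or range.

ROBOT

A 6-joint arm with a two-finger parallel gripper is mounted at the origin on the work surface. World frame = base frame: x ahead of the robot, y to its left, z up, the work surface at z = 0. Lengths are in m, angles in degrees, forces in N, time in s.
With the tool pointing down it reaches from about 0.35 to 0.95 m from the base axis. Payload 17.4 kg.
Tool frame: the origin (TCP) lies on the centre line of the jaws, within the pads' length; the fingertips stand 17 mm ahead of it and the grasp point (between the pads) lies 2 mm behind it; z points along the fingers, y is the line along which they close (so a half turn about z gives the same grasp; the last joint's range is limited). The gripper opens to 93 mm and grips with 3 to 60 N. Pads are 15 mm wide; open, the fingers measure 128 mm over their backs; the gripper's body (75 mm by 188 mm) begins 65 mm behind the grasp point.
Start: joints at [71.631, 6.646, 82.598, -0, 90.757, -2.166], TCP at [0.188, 0.648, 0.236] pointing down, gripper open.
Joint ranges: [-162.19, 162.19], [-47.58, 125.68], [4.15, 143.07], [-65.23, 245.23], [0.69, 171.88], [-170.13, 170.13]. Speed limits (degrees/s): [108.29, 108.29, 127.2, 180, 180, 180].

INTERFACE

Orientations are given as a 3x3 rotation matrix whose columns are the frame's x, y, z axes.
In Python, from plant import * gives the robot as it stands.
- The arm moves only by the tool apply_moves, never from a script. Its argument "plan" is a list of rows, each an object with "hand": the finger opening in mm, from 0 to 93; "dp": the shift along the tool's x, y, z in units of 50 mm (1.0 is 50 mm), a list of three; "turn": the turn about the tool's z in units of 360 degrees (1.0 is 360 degrees). A call has 1 to 12 rows; each row shifts and turns the commanded pose from where the row before left it, along the tool's axes as they then stand; what a row does not reach is not made up. A row lasts 1/8 s, in which the tool goes at most 62.5 mm and 10.7 degrees, less where a joint would pass 70% of its speed; a pose out of reach is approached as far as the arm can. A call with a number of a shift or a turn outside -1 to 1 is refused whole. A call with a gripper value outside its range is refused whole. The fingers move at their own pace and stop on an object; "grip_force" is the grip in N (left out, the last holds). Time passes only in rows, so rows that do not move let the fingers close. It gives the time, the measured TCP pose, the force, the opening and the grip force at its end, in the units of the state.
- read_state(): the state, without advancing time (a new reading comes with each control period).
- get_image(name): name is "scene" or "top" or "wrist"; returns the picture (420x560x3 uint8, blue, green, red); there is no depth.
- calibration(name): a dict with "intrinsics" (3x3 intrinsics, pixels), "camera_from_world" (4x4, takes a point from world to camera coordinates). Camera axes: x right, y down, z forward; pixel columns grow to the right and rows downward; lengths in m; the calibration is good to about 2 mm. A picture is of the moment at which its call begins: read the wrist's pose just before it. calibration takes no time and is no camera call; for the wrist camera it gives the pose at the moment of the call.
- job_done(): hands the job in; it is judged then, once.
Trained networks look in the newest picture that a camera, given by its name, has taken for a name from the list of things; names that differ only in an ending like _2 or _b are one class to them, and where a whole thing is asked for, a point or a joint stands for the part that bears it (a point fixed in the world has none). Each returns a list of dicts, best first, with "conf" (0 to 1); they miss things now and then, are a little off and sometimes report something else, mostly with a low value. They report only what shows in the picture. A call takes as long as a camera call. They do not tell look-alikes from the thing itself.
- silhouettes(camera, thing): "mask" (420x560 bool, what is visible of it) and "position" ([column, row] in pixels, amid what is visible of it).
- place_of(camera, thing): "position" ([column, row] in pixels: a listed point, or the origin of a listed thing).
The state is a dict: "t": time; "joints": joint angles; "joint_velocities": joint speeds; "effort": joint torques, N m; "tcp_pos": TCP position; "tcp_rot": TCP orientation; "ft_force": force on the tool from outside, world axes, zero at the start; "wrist_torque": the same for the moment, N m; "gripper_width": finger opening in m; "grasp_force": force on a finger pad.
Only numpy, scipy, OpenCV 4.12 (cv2) and the standard library are available. Lean on these libraries where they do the work, as an engineer would, in place of code of your own. Each camera call takes 0.05 s, during which the arm holds its last target. There are 200 camera calls.

## Working session

There is one attempt and no reset: what is moved stays moved. The work goes in short steps, Python scripts to look and compute and a tool call to move; the robot and the scene stay as the last step left them, time stands still between calls to the robot, and variables do not carry over. Pictures are saved under pics/ and viewed, at most 10 in all, crops included, and the job is handed in when it is done.

Besides the shell and the picture viewer there is one more tool, called after "Call:" as a command line: name --argument value ..., lists and objects as JSON in quotes. apply_moves: Moves the arm, as the interface text tells. Its arguments: {"type":"object","properties":{"plan":{"type":"array","items":{"type":"object","properties":{"hand":{"type":"number"},"dp":{"type":"array","items":{"type":"number","minimum":-1,"maximum":1}},"turn":{"type":"number","minimum":-1,"maximum":1}}}},"grip_force":{"type":"number"}},"required":["plan"]}

```bash
mkdir -p pics
cat > h.py <<'E'
from plant import *
import numpy as np, cv2
def ray(cam,px,z):
    c=calibration(cam);K=np.array(c["intrinsics"]);T=np.array(c["camera_from_world"])
    R,t=T[:3,:3],T[:3,3];o=-R.T@t;d=R.T@np.linalg.inv(K)@np.array([px[0],px[1],1.])
    return o+d*(z-o[2])/d[2]
def proj(cam,p):
    c=calibration(cam);K=np.array(c["intrinsics"]);T=np.array(c["camera_from_world"])
    q=K@(T[:3,:3]@np.array(p)+T[:3,3]);return q[:2]/q[2]
E
python3 - <<'E'
from h import *
np.set_printoptions(precision=4,suppress=True)
s=read_state();print(s['t'],s['tcp_pos'],s['tcp_rot'],s['gripper_width'])
a=get_image("scene");b=get_image("top")
cv2.imwrite("pics/scene.png",a);cv2.imwrite("pics/top.png",b)
Z=dict(knob=.06,jig=0,chassis=.006,parts_tray=.006,section=.04,screw_cup=.006,spare_can=.006)
for cam in("top","scene"):
  for n,z in Z.items():
    for d in place_of(cam,n)[:3]:
      print(cam,n,round(d['conf'],2),np.round(d['position']),ray(cam,d['position'],z))
E
```

```text
0.0 [0.1883 0.648  0.2349] [[-0.9603  0.2791 -0.0004]
 [ 0.2791  0.9603 -0.0011]
 [ 0.0001 -0.0012 -1.    ]] 0.09298492815982531
top knob 0.52 [288. 196.] [0.5005 0.0406 0.06  ]
top jig 0.63 [287. 203.] [0.489  0.0455 0.    ]
top chassis 0.91 [339. 224.] [ 0.4182 -0.138   0.006 ]
top chassis 0.9 [230. 266.] [0.2623 0.2358 0.006 ]
top chassis 0.87 [359. 163.] [ 0.6363 -0.208   0.006 ]
top parts_tray 0.58 [241. 185.] [0.5472 0.2082 0.006 ]Traceback (most recent call last):
  File "<stdin>", line 9, in <module>
ValueError: it knows: chassis, flux_bottle, jig, knob, parts_tray, screw_cup, screwdriver, spare_can, wire_spool
```

View pics/top.png

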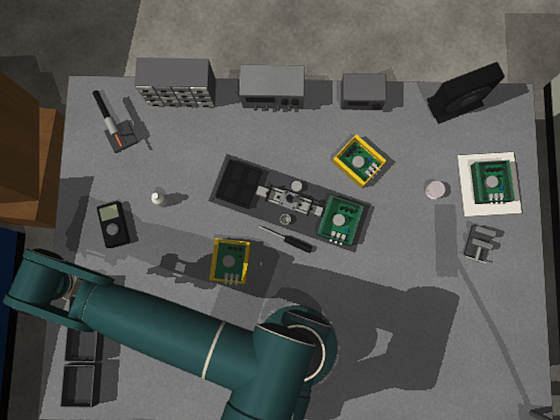

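View pics/scene.png

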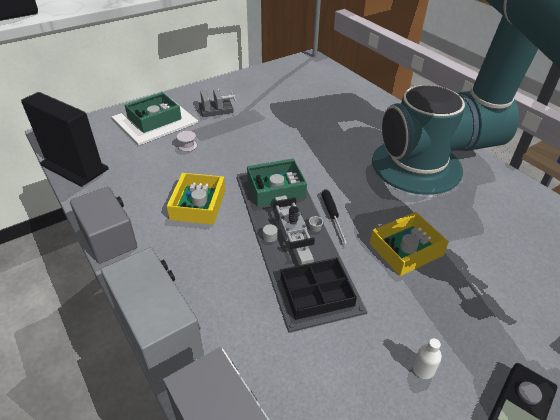

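The top view shows the jig centred near (288,203), with the dark knob on the section at about (290,197). The green chassis on the jig is at (340,222) and the black tray at (241,185). The scene view agrees: knob (294,213), chassis (277,182), tray (318,288).

Candidates for the chassis:
- green on the jig (340,222)
- green on the white sheet (493,183)
- yellow at (360,160)
- yellow at (230,262)

By the description it is the green one on the jig plate.

Run:
```python
from h import *
np.set_printoptions(precision=4,suppress=True)
Z=dict(knob=.06,jig=0,chassis=.006,parts_tray=.006)
for cam in("scene",):
  for n,z in Z.items():
    for d in place_of(cam,n)[:3]:
      print(cam,n,round(d['conf'],2),np.round(d['position']),ray(cam,d['position'],z))
b=cv2.imread("pics/top.png")[140:260,200:390];a=cv2.imread("pics/scene.png")[140:340,220:380]
b=cv2.resize(b,(475,300),interpolation=3);a=cv2.resize(a,(320,400),interpolation=3)
o=np.zeros((400,795,3),np.uint8);o[:300,:475]=b;o[:,475:]=a
cv2.imwrite("pics/crop.png",o)
```

```text
scene jig 0.94 [289. 236.] [0.4999 0.0285 0.    ]
scene chassis 0.79 [203. 204.] [ 0.6295 -0.1965  0.006 ]
scene chassis 0.57 [273. 189.] [ 0.4356 -0.1422  0.006 ]
scene chassis 0.55 [406. 251.] [0.2904 0.2369 0.006 ]
scene parts_tray 0.74 [319. 290.] [0.5454 0.2127 0.006 ]
```

View pics/crop.png

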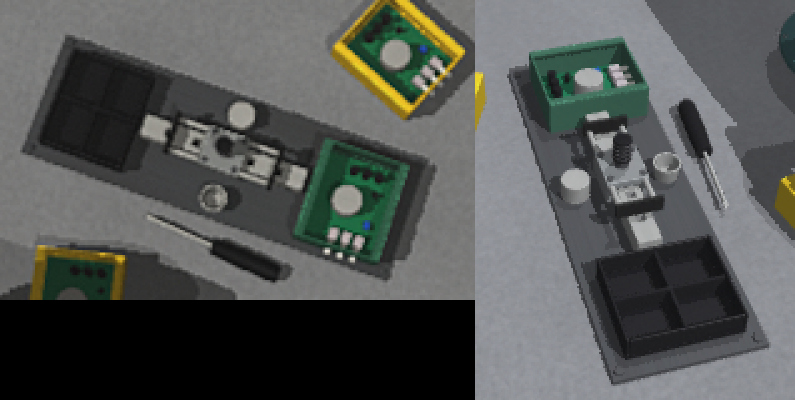

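The crop confirms it: the knob is the dark ribbed cylinder at crop (227,147), full picture (291,199). The green chassis is on the right end, towards -y and slightly -x, and the tray is on the left end. Moving above the knob now.

Call:
apply_moves --plan '[{"hand": 93,"dp": [-0.768,-0.84,0]},{"hand": 93,"dp": [-0.768,-0.84,0]},{"hand": 93,"dp": [-0.768,-0.84,0]},{"hand": 93,"dp": [-0.768,-0.84,0]},{"hand": 93,"dp": [-0.768,-0.84,0]},{"hand": 93,"dp": [-0.768,-0.84,0]},{"hand": 93,"dp": [-0.768,-0.84,0]},{"hand": 93,"dp": [-0.768,-0.84,0]},{"hand": 93,"dp": [-0.768,-0.84,0]},{"hand": 93,"dp": [-0.768,-0.84,0]},{"hand": 93,"dp": [-0.768,-0.84,0]},{"hand": 93,"dp": [-0.768,-0.84,0],"turn": 0.012}]'

```text
invalid input
```

Run:
```python
from h import *
np.set_printoptions(precision=4,suppress=True)
print("pre knob",ray("top",(290.8,198.8),.092),ray("scene",(294.5,215),.077))
s=read_state();print(s['t'],s['tcp_pos'],s['tcp_rot'])
a=get_image("wrist");cv2.imwrite("pics/w1.png",a)
for n,z in dict(knob=.06,jig=0,chassis=.006,parts_tray=.006).items():
    for d in place_of("wrist",n)[:3]:
      print(n,round(d['conf'],2),np.round(d['position']),ray("wrist",d['position'],z))
for d in silhouettes("wrist","knob")[:2]: print('sil',d['conf'],d['position'],ray("wrist",d['position'],.085))
```

```text
pre knob [0.4864 0.031  0.092 ] [0.4915 0.0383 0.077 ]
0.5 [0.1884 0.6482 0.2356] [[-0.9603  0.279  -0.    ]
 [ 0.279   0.9603 -0.0001]
 [-0.     -0.0001 -1.    ]]
```

View pics/w1.png

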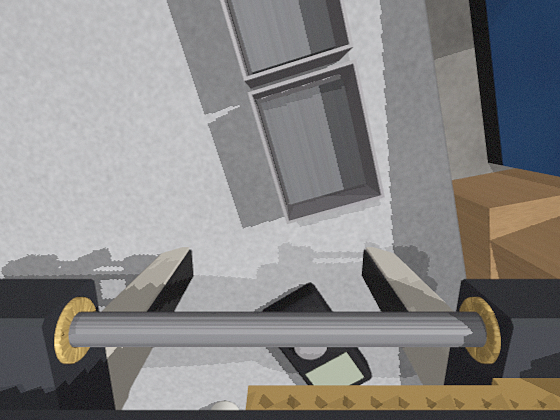

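The arm didn't move: the wrist picture still shows the start spot, with bins at (300,100). The call was probably refused because some rows had no "turn".

Call:
apply_moves --plan '[{"hand": 93,"dp": [-0.768,-0.84,0],"turn": 0},{"hand": 93,"dp": [-0.768,-0.84,0],"turn": 0},{"hand": 93,"dp": [-0.768,-0.84,0],"turn": 0},{"hand": 93,"dp": [-0.768,-0.84,0],"turn": 0},{"hand": 93,"dp": [-0.768,-0.84,0],"turn": 0},{"hand": 93,"dp": [-0.768,-0.84,0],"turn": 0},{"hand": 93,"dp": [-0.768,-0.84,0],"turn": 0},{"hand": 93,"dp": [-0.768,-0.84,0],"turn": 0},{"hand": 93,"dp": [-0.768,-0.84,0],"turn": 0},{"hand": 93,"dp": [-0.768,-0.84,0],"turn": 0},{"hand": 93,"dp": [-0.768,-0.84,0],"turn": 0},{"hand": 93,"dp": [-0.768,-0.84,0],"turn": 0.012}]' --grip_force 20

```text
t: 2.3
tcp_pos: [0.4907, 0.0337, 0.236]
tcp_rot: [[-0.936, 0.352, 0.001], [0.352, 0.936, 0.0], [-0.001, 0.0, -1.0]]
ft_force: [0.6, 1.0, -0.1]
gripper_width: 0.093
grasp_force: 0.0
```

Run:
```python
from h import *
np.set_printoptions(precision=4,suppress=True)
s=read_state();print(s['t'],s['tcp_pos'],s['tcp_rot'])
a=get_image("wrist");cv2.imwrite("pics/w2.png",a)
for n,z in dict(knob=.06,jig=0,chassis=.006,parts_tray=.006).items():
    for d in place_of("wrist",n)[:3]:
      print(n,round(d['conf'],2),np.round(d['position']),ray("wrist",d['position'],z))
for d in silhouettes("wrist","knob")[:2]: print('sil',d['conf'],d['position'],ray("wrist",d['position'],.085))
```

```text
2.3 [0.4907 0.0337 0.236 ] [[-0.936   0.352   0.0009]
 [ 0.352   0.936   0.0001]
 [-0.0008  0.0004 -1.    ]]
knob 0.9 [277. 199.] [0.4923 0.0314 0.06  ]
chassis 0.88 [117. 184.] [ 0.4203 -0.1386  0.006 ]
chassis 0.78 [151. 343.] [ 0.6287 -0.1984  0.006 ]
parts_tray 0.65 [438. 184.] [0.5517 0.2137 0.006 ]
sil 0.81 [277.0, 201.3] [0.4875 0.0372 0.085 ]
```

View pics/w2.png

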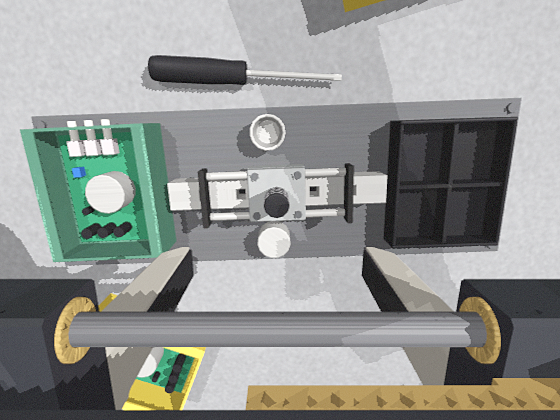

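The wrist view shows the knob top at (277,203), the section square around it, the green chassis left at (95,190) and the tray right at (445,185). One more calculation gives the plate's yaw and the knob's position.

Run:
```python
from h import *
np.set_printoptions(precision=4,suppress=True)
print(ray("wrist",(277,205),.094),ray("wrist",(277,201),.085))
for p in [((206,113),(520,99)),((200,258),(497,248))]:
  a,b=[ray("wrist",q,.006) for q in p]; print(a,b,np.degrees(np.arctan2(*(b-a)[:2])))
a,b=ray("wrist",(168,195),.036),ray("wrist",(387,187),.036);print('rail',a,b,(a+b)/2,np.degrees(np.arctan2(*(b-a)[:2])))
```

```text
[0.4887 0.0367 0.094 ] [0.4872 0.0373 0.085 ]
[ 0.3841 -0.0079  0.006 ] [0.4905 0.3192 0.006 ] 18.01830780144065
[ 0.5399 -0.0847  0.006 ] [0.6557 0.2641 0.006 ] 18.37694617570629
rail [ 0.4506 -0.0754  0.036 ] [0.5252 0.1497 0.036 ] [0.4879 0.0372 0.036 ] 18.322372411478597
```

Call:
apply_moves --plan '[{"hand": 93,"dp": [0.074,0.043,0.6],"turn": -0.0064},{"hand": 80,"dp": [0,0,0.7],"turn": 0},{"hand": 70,"dp": [0,0,0.7],"turn": 0},{"hand": 60,"dp": [0,0,0.6],"turn": 0},{"hand": 50,"dp": [0,0,0.3],"turn": 0},{"hand": 50,"dp": [0,0,0.18],"turn": 0},{"hand": 50,"dp": [0,0,0],"turn": 0}]' --grip_force 30

```text
t: 3.48
tcp_pos: [0.4876, 0.0392, 0.082]
tcp_rot: [[-0.95, 0.312, 0.0], [0.312, 0.95, -0.0], [-0.0, 0.0, -1.0]]
ft_force: [0.4, -0.6, -1.2]
gripper_width: 0.0501
grasp_force: 0.0
```

Run:
```python
from h import *
s=read_state();print(s['tcp_pos'],s['ft_force'])
a=get_image("wrist");cv2.imwrite("pics/w3.png",a)
for d in place_of("wrist","knob")[:2]: print(d,ray("wrist",d['position'],.06))
print(proj("wrist",s['tcp_pos']))
```

```text
[0.48759718 0.03924057 0.08196484] [ 0.41440781 -0.59323489 -1.1517839 ]
{'position': [268.8, 266.7], 'conf': 0.77} [0.49094836 0.03321467 0.06      ]
[277.02678975 276.20233452]
```

View pics/w3.png

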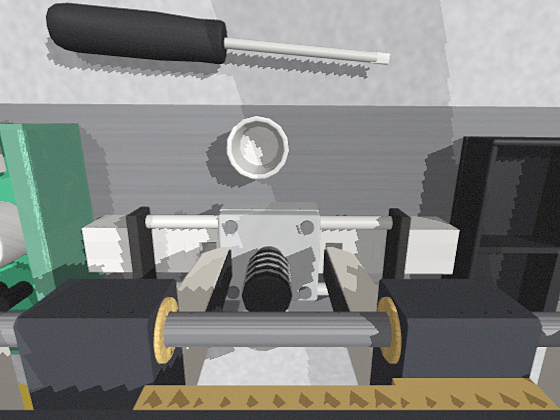

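The wrist view shows the knob at (268,280) upright between the open fingers, whose middle is at about column 278. It is some 4 mm towards the chassis side, so I'll shift the hand and then close.

Call:
apply_moves --plan '[{"hand": 45,"dp": [-0.05,-0.08,0],"turn": 0},{"hand": 35,"dp": [0,0,0],"turn": 0},{"hand": 28,"dp": [0,0,0],"turn": 0},{"hand": 20,"dp": [0,0,0],"turn": 0},{"hand": 15,"dp": [0,0,0],"turn": 0},{"hand": 15,"dp": [0,0,0],"turn": 0},{"hand": 15,"dp": [0,0,0],"turn": 0}]' --grip_force 30

```text
t: 4.45
tcp_pos: [0.4887, 0.0343, 0.0817]
tcp_rot: [[-0.95, 0.313, 0.0], [0.313, 0.95, -0.0], [-0.0, -0.0, -1.0]]
ft_force: [-0.5, -0.7, 1.3]
gripper_width: 0.0234
grasp_force: 30.0
```

Call:
apply_moves --plan '[{"hand": 15,"dp": [0,0,-0.1],"turn": 0},{"hand": 15,"dp": [0,0,-0.1],"turn": 0},{"hand": 15,"dp": [0,0,-0.1],"turn": 0},{"hand": 15,"dp": [0,0,0],"turn": 0},{"hand": 15,"dp": [0,0,0],"turn": 0}]'

```text
t: 5.08
tcp_pos: [0.4886, 0.0344, 0.0965]
tcp_rot: [[-0.95, 0.313, -0.0], [0.313, 0.95, 0.0], [0.0, -0.0, -1.0]]
ft_force: [3.1, -0.7, -7.7]
gripper_width: 0.0234
grasp_force: 30.0
```

Call:
apply_moves --plan '[{"hand": 15,"dp": [0,-0.1,0],"turn": 0},{"hand": 15,"dp": [0,-0.1,0],"turn": 0},{"hand": 15,"dp": [0,-0.1,0],"turn": 0},{"hand": 15,"dp": [0,-0.1,0],"turn": 0},{"hand": 15,"dp": [0,0,0],"turn": 0}]'

```text
t: 5.7
tcp_pos: [0.4821, 0.0148, 0.0966]
tcp_rot: [[-0.95, 0.313, -0.001], [0.313, 0.95, -0.001], [0.0, -0.001, -1.0]]
ft_force: [-0.5, -1.9, -7.9]
gripper_width: 0.0233
grasp_force: 30.0
```

Run:
```python
from h import *
s=read_state();print(s['tcp_pos'],s['ft_force'],s['wrist_torque'])
a=get_image("wrist");cv2.imwrite("pics/w4.png",a)
```

```text
[0.48206297 0.01476776 0.09655278] [-0.48322277 -1.89977281 -7.94453561] [-0.39423018 -0.04001623 -0.01430862]
```

View pics/w4.png

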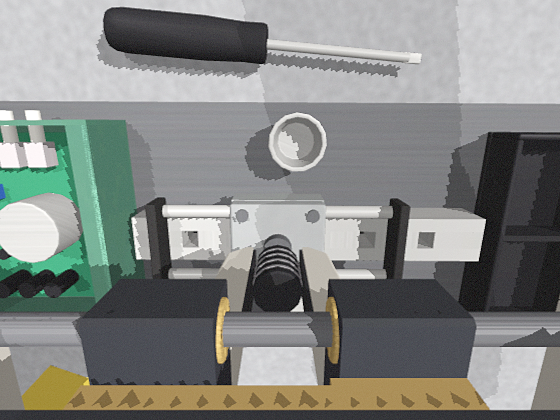

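The picture shows the section following: the knob is at (277,275), and the rail holes show at (190,238), (367,240) and (427,240). The chassis is untouched, with a gap left of the pad at (150,230). Continuing.

Call:
apply_moves --plan '[{"hand": 15,"dp": [0,-0.1,0],"turn": 0},{"hand": 15,"dp": [0,-0.1,0],"turn": 0},{"hand": 15,"dp": [0,-0.1,0],"turn": 0},{"hand": 15,"dp": [0,-0.09,0],"turn": 0},{"hand": 15,"dp": [0,0,0],"turn": 0},{"hand": 15,"dp": [0,0,0.08],"turn": 0},{"hand": 15,"dp": [0,0,0.04],"turn": 0},{"hand": 15,"dp": [0,0,0],"turn": 0}]'

```text
t: 6.75
tcp_pos: [0.4762, -0.0031, 0.0904]
tcp_rot: [[-0.95, 0.313, -0.0], [0.313, 0.95, -0.0], [0.0, -0.0, -1.0]]
ft_force: [-3.7, -0.8, -7.2]
gripper_width: 0.0232
grasp_force: 30.0
```

Call:
apply_moves --plan '[{"hand": 15,"dp": [0,0,0.06],"turn": 0},{"hand": 15,"dp": [0,0,0.06],"turn": 0},{"hand": 15,"dp": [0,0,0.06],"turn": 0},{"hand": 15,"dp": [0,0,0],"turn": 0},{"hand": 15,"dp": [0,0,0],"turn": 0}]'

```text
t: 7.38
tcp_pos: [0.4763, -0.0031, 0.0817]
tcp_rot: [[-0.95, 0.313, 0.0], [0.313, 0.95, 0.0], [0.0, 0.0, -1.0]]
ft_force: [-5.3, 1.4, -2.9]
gripper_width: 0.0236
grasp_force: 30.0
```

Call:
apply_moves --plan '[{"hand": 15,"dp": [0.01,0,0.02],"turn": 0},{"hand": 15,"dp": [0,0,0],"turn": 0},{"hand": 15,"dp": [0,0,0],"turn": 0}]'

```text
t: 7.75
tcp_pos: [0.4764, -0.003, 0.0817]
tcp_rot: [[-0.95, 0.313, 0.002], [0.313, 0.95, -0.0], [-0.001, 0.0, -1.0]]
ft_force: [-5.2, 0.2, 4.8]
gripper_width: 0.0236
grasp_force: 30.0
```

Run:
```python
from h import *
a=get_image("wrist");b=get_image("scene")[150:270,230:350]
o=np.zeros((420,800,3),np.uint8);o[:300,:400]=cv2.resize(a,(400,300));o[:400,400:]=cv2.resize(b,(400,400),interpolation=3)
cv2.imwrite("pics/w5.png",o)
for d in place_of("wrist","chassis")[:2]: print(d,ray("wrist",d['position'],.006))
s=read_state();print(s['tcp_pos'],s['ft_force'],np.round(s['joint_velocities'],3))
```

```text
{'position': [73.0, 221.0], 'conf': 0.65} [ 0.42495336 -0.13951913  0.006     ]
[ 0.47635333 -0.00298174  0.08167296] [-5.84167701  0.37033312  5.02529149] [ 0.047  0.032 -0.02  -0.033  0.     0.014]
```

View pics/w5.png

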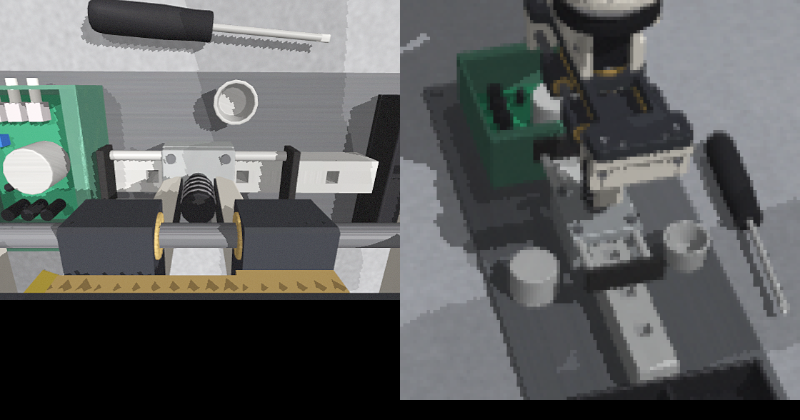

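The left (wrist) panel shows the knob gripped at (198,195). The section is one hole along, with the empty holes visible, and the left pad at (105,175) is still short of the chassis at about (95,140). The scene panel shows the cup, can and tray in place. The tool is back at its starting height and pressing on a hard stop, so the pin is home. I'll let it settle and hand in.

Call:
apply_moves --plan '[{"hand": 15,"dp": [0,0,0],"turn": 0},{"hand": 15,"dp": [0,0,0],"turn": 0},{"hand": 15,"dp": [0,0,0],"turn": 0},{"hand": 15,"dp": [0,0,0],"turn": 0}]'

```text
t: 8.4
tcp_pos: [0.4764, -0.003, 0.0817]
tcp_rot: [[-0.95, 0.313, 0.001], [0.313, 0.95, -0.0], [-0.001, 0.0, -1.0]]
ft_force: [-5.9, -0.3, 4.4]
gripper_width: 0.0235
grasp_force: 30.0
```

Run:
```python
from h import *
s=read_state();print(s['tcp_pos'],s['ft_force'],s['grasp_force'],np.round(s['joint_velocities'],3))
print(job_done())
```

```text
[ 0.47635771 -0.00296639  0.08165542] [-5.85060327 -0.30731392  4.41576281] 30.001659393310547 [ 0.13  -0.022  0.004  0.039  0.015 -0.007]
the job is handed in; nothing more can be done
None
```

I lifted the plunger, slid the section about 39.5 mm (one hole) towards the green chassis and lowered the pin until it hit its stop at the starting height; the knob was still gripped at 30 N when I handed the job in at 8.4 s, and the camera showed no contact with the chassis (the verdict was not shown to me).

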